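# Fit the divider in the prep pan

### The job

From the leaning rack, slide out the white divider with the two cut-away upper corners and fit it between the guides in the metal food pan, wherever along the pan their sliding frame was left: upright, pressed gently but fully home past the spring clips until it stands on the pan's floor, its top edge level with the rim. Let go of it, and leave the other two dividers in their slots and everything else on the table where it is.

Things in the scene. Friction and masses are not known exactly. Their poses are not given: they have to be found in the camera images.
- clipped_divider: The wanted divider: both upper corners are cut away in square steps 26 mm wide and 25 mm tall, leaving a top edge 98 mm long (y from -49 to 49 mm). White plastic plate 10 mm thick (its x), 150 mm wide (its y), 95 mm tall (its z); origin in the middle of its lower edge. 130 g or somewhat more or less. Starts leaning in one of the three slots of the rack.
- divider_top (a point): Middle of the wanted divider's top edge, 95 mm above its origin along its z.
- plain_divider: Another divider with a straight top edge and no cut-outs; stays in the rack. White plastic plate 10 mm thick (its x), 150 mm wide (its y), 95 mm tall (its z); origin in the middle of its lower edge.
- notched_divider: Another divider with a notch 54 mm wide and 25 mm deep in the middle of its top edge; stays in the rack. White plastic plate 10 mm thick (its x), 150 mm wide (its y), 95 mm tall (its z); origin in the middle of its lower edge.
- rack: Grey slotted rack, 230 (x) x 186 (y) mm, highest point 75 mm, fixed to the table; origin under its centre, z up. Three slots, one behind the other along its x, lean 0.35 rad (20 deg) from upright, tops towards the rack's -x, as do the dividers in them. A plate slides out along its own z.
- mid_slot (a point): Middle of the floor of the rack's middle slot, 18 mm above the table; axes as the rack's. The other slots lie 58 mm either way along x. Slots are 13 mm wide; their cheeks hold only the 17 mm at either end of a plate, up to 55 mm from the slot floor along the slant; between them it is open. The top 40 mm of each plate stands out.
- pan: Open metal food pan, 176 (x) x 160 (y) mm, rim 100 mm high with a flange to 196 x 180 mm, fixed to the table; origin under its centre, z up. In it lies a steel guide frame that slides stiffly (9 N) along the pan's x and was left anywhere within 24 mm of the middle: the poses do not tell where, it must be felt or seen.
- frame_middle (a point): Middle of the guide frame at 92 mm height if it stood mid-pan (it does not follow the frame). At the pan's two y walls stand 14 mm deep pairs of upright guides with a slot 13 mm wide between, 154 mm long across the pan (along y), flared to 21 mm at their tops, 78 to 92 mm high. Over the flared tops a pair is 29 mm wide; outside it the pan is free down to 15 mm height.
- pan_floor (a point): Middle of the pan's inner floor, 5 mm above the table; axes as the pan's. The frame's base, 15 mm high, covers the floor except in the slot (15 mm wide): only in the slot can a divider reach the floor. Then its top edge is level with the rim.
- clips (a point): Where the two spring clips of the guide frame would be if it stood mid-pan: leaf springs on the slot's +x side, 50 to 27 mm above the table. They press on the plate: it sticks with its lower edge 35 to 45 mm above the table and must be pushed down the last 30 to 40 mm against about 5 to 15 N until it stands on the pan's floor.
- shaker: Bystander: steel seasoning shaker, 40 mm across, 70 mm tall, standing between rack and pan; origin under its centre.
- ramekin: Bystander: small white bowl, 70 mm across, 40 mm tall; origin under its centre.
- sauce: Bystander: brown glass sauce bottle, 56 mm across, 170 mm tall; origin under its centre.
- jar: Bystander: glass jar, 72 mm across, 90 mm tall; origin under its centre.
- tub: Bystander: open clear plastic tub, 110 x 150 x 70 mm; origin under its centre.
- spatula: Bystander: spatula lying on the table.
- spoon: Bystander: spoon lying on the table.

How it is judged:
On the way:
1. the divider has been drawn up clear of the rack (height (world z) of clipped_divider above 0.085 m), for 0.2 s.
At the end, for the whole second after the job is handed in: The clipped-corner divider stands still in the guides: lower edge within 3 mm of the pan floor's height, origin within 30 mm along x and 6 mm along y of the pan's middle, within 4 degrees of upright and of the guides' direction; the other two dividers within 15 mm of where they began (z of clipped_divider in the frame of pan_floor between -0.003 and 0.003 m and x of clipped_divider in the frame of pan_floor between -0.03 and 0.03 m and y of clipped_divider in the frame of pan_floor between -0.006 and 0.006 m and angle between clipped_divider's own z axis and vertical below 0.07 rad and angle between the x axis of clipped_divider and the x axis of pan_floor, either way round below 0.07 rad and linear speed of clipped_divider below 0.01 m/s and angular speed of clipped_divider below 0.1 rad/s and distance of each of plain_divider, notched_divider from where it was at the start of the episode below 0.015 m); the robot touches nothing.
It fails at once if the divider is rammed: more than 60 N between it and the pan (contact force between clipped_divider and pan above 60 N).
It fails at once if another divider is pulled from its slot (distance of any of plain_divider, notched_divider from where it was at the start of the episode above 0.03 m).
It fails at once if a bystander is moved more than 30 mm (distance of any of shaker, ramekin, sauce, jar, tub, spatula, spoon from where it was at the start of the episode above 0.03 m).
It also fails if it takes over 58 s, if anything falls off the work surface, if the arm or the gripper's body presses on something with over 40 N, if the wrist force passes 120 N, or if a joint passes its speed limit or range.

### The arm

A 6-joint arm with a two-finger parallel gripper is mounted at the origin on the work surface. World frame = base frame: x ahead of the robot, y to its left, z up, the work surface at z = 0. Lengths are in m, angles in rad, forces in N, time in s.
With the tool pointing down it reaches from about 0.25 to 0.725 m from the base axis. Payload 9.7 kg.
Tool frame: the origin (TCP) lies on the centre line of the jaws, within the pads' length; the fingertips stand 17 mm ahead of it and the grasp point (between the pads) lies 2 mm behind it; z points along the fingers, y is the line along which they close (so a half turn about z gives the same grasp; the last joint's range is limited). The gripper opens to 85 mm and grips with 20 to 120 N. Pads are 22 mm wide; open, the fingers measure 114 mm over their backs; the gripper's body (76 mm by 85 mm) begins 54 mm behind the grasp point. The pads swing forward as they close: fully open they stand 13 mm farther back than shut.
Start: joints at [1.232, 0.087, 0.176, 1.66, 0, 1.571], TCP at [0.183, 0.519, 0.248] pointing down, gripper open.
Joint ranges: [-3.13, 3.13], [-0.85, 1.81], [-1.15, 1.24], [-2.2, 2.28], [-1.44, 1.52], [-3.14, 3.14]. Speed limits (rad/s): [2.22, 2.22, 2.57, 3.14, 3.14, 3.14].

### API

Orientations are given as a rotation vector (axis times angle).
In Python, from station import monitor, imaging, ticket gives the robot as it stands.
- The arm moves only by the shell command python3 -m inch 'ROWS' [FORCE]. ROWS is a JSON object of lists of equal length, an entry for each row: "jaw": the finger opening in cm, from 0 to 8.54; "translation": the shift along the tool's x, y, z in cm, a list of three; "rot": the turn, a rotation vector about the tool's x, y, z in degrees, a list of three. In form: {"jaw": [jaw, ...], "translation": [[x, y, z], ...], "rot": [[ax, ay, az], ...]}. A call has 1 to 20 rows; each row shifts and turns the commanded pose from where the row before left it, along the tool's axes as they then stand; what a row does not reach is not made up. A row lasts 1/12 s, in which the tool goes at most 41.7 mm and 7.16 degrees, less where a joint would pass 70% of its speed; a pose out of reach is approached as far as the arm can. A call is refused whole if a number of a shift passes 4.17 or a number of a turn 7.16, either way. A call with a gripper value outside its range is refused whole. The fingers move at their own pace and stop on an object; FORCE is the grip in N (left out, the last holds). Time passes only in rows, so rows that do not move let the fingers close. It gives the time, the measured TCP pose, the force, the opening and the grip force at its end, in the units of the state.
- monitor.observe(): the state, without advancing time (a new reading comes with each control period).
- imaging.camera(name): name is "side" or "top"; returns the picture (384x512x3 uint8, red, green, blue); there is no depth.
- imaging.camera_params(name): a dict with "K" (3x3 intrinsics, pixels), "extrinsics" (4x4, takes a point from camera to world coordinates). Camera axes: x right, y up, looking along -z (the intrinsics and any distortion apply to the point x, -y, -z); pixel columns grow to the right and rows downward; lengths in m; the calibration is good to about 2 mm. A picture is of the moment at which its call begins. camera_params takes no time and is no camera call.
- ticket.job_done(): hands the job in; it is judged then, once.
The state is a dict: "time_s": time; "joints": joint angles; "qvel": joint speeds; "joint_torque": joint torques, N m; "tcp_pos": TCP position; "ee_rot": TCP orientation; "wrist_force": force on the tool from outside, world axes, zero at the start; "torque": the same for the moment, N m; "finger_gap": opening from 0.0 (shut) to 1.0 (fully open); "gripper_force": force on a finger pad.
Only numpy, scipy, OpenCV 4.12 (cv2) and the standard library are available. Lean on these libraries where they do the work, as an engineer would, in place of code of your own. Each camera call takes 0.05 s, during which the arm holds its last target. There are 200 camera calls.

## Working session

There is one attempt and no reset: what is moved stays moved. The work goes in short steps, Python scripts to look and compute and a shell command to move; the robot and the scene stay as the last step left them, time stands still between calls to the robot, and variables do not carry over. Pictures are saved under pics/ and viewed, at most 10 in all, crops included, and the job is handed in when it is done.

```bash
mkdir -p pics; ls; python3 - <<'E'
from station import monitor, imaging
import cv2
print(monitor.observe())
for n in("side","top"):
    im=imaging.camera(n); cv2.imwrite(f"pics/{n}0.png",cv2.resize(im[:,:,::-1],(800,600),interpolation=cv2.INTER_CUBIC)); cv2.imwrite(f"{n}0.png",im[:,:,::-1])
    print(imaging.camera_params(n))
E
```

```text
pics
{'time_s': 0.0, 'joints': array([1.23201008e+00, 8.74770704e-02, 1.75106932e-01, 1.65978699e+00,
       3.24240950e-05, 1.57082722e+00]), 'qvel': array([ 0.00090078, -0.00014247, -0.00105345,  0.00070824,  0.00068838,
       -0.00045179]), 'joint_torque': array([ 3.31284355e-03, -5.20388532e+01,  4.64803791e+01,  1.64631981e-02,
        7.87276804e-05, -2.84655670e-05]), 'tcp_pos': array([0.18271081, 0.51854323, 0.24755975]), 'ee_rot': array([-5.29626538e-01, -3.09636136e+00,  2.09818798e-03]), 'wrist_force': array([-0.14935569,  0.65618786, -0.06720499]), 'torque': array([-0.03220671,  0.01212521, -0.03821553]), 'gripper_force': 0.0, 'finger_gap': 1.0025554079968253}
{'K': array([[375.86777448,   0.        , 252.42797284],
       [  0.        , 375.86777448, 195.01382399],
       [  0.        ,   0.        ,   1.        ]]), 'extrinsics': array([[ 0.91247233,  0.28521281, -0.29333922,  0.23140236],
       [-0.40866497,  0.66983529, -0.61993034, -0.75265519],
       [ 0.01967689,  0.68554675,  0.72776265,  0.97474894],
       [ 0.        ,  0.        ,  0.        ,  1.        ]])}
{'K': array([[349.62207765,   0.        , 253.4412827 ],
       [  0.        , 349.62207765, 190.71716327],
       [  0.        ,   0.        ,   1.        ]]), 'extrinsics': array([[-0.00963657,  0.99263088, -0.12079355,  0.41591041],
       [-0.99977757, -0.01183063, -0.01745976, -0.00889506],
       [-0.01876016,  0.12059843,  0.99252409,  1.35770408],
       [ 0.        ,  0.        ,  0.        ,  1.        ]])}
```

View pics/top0.png

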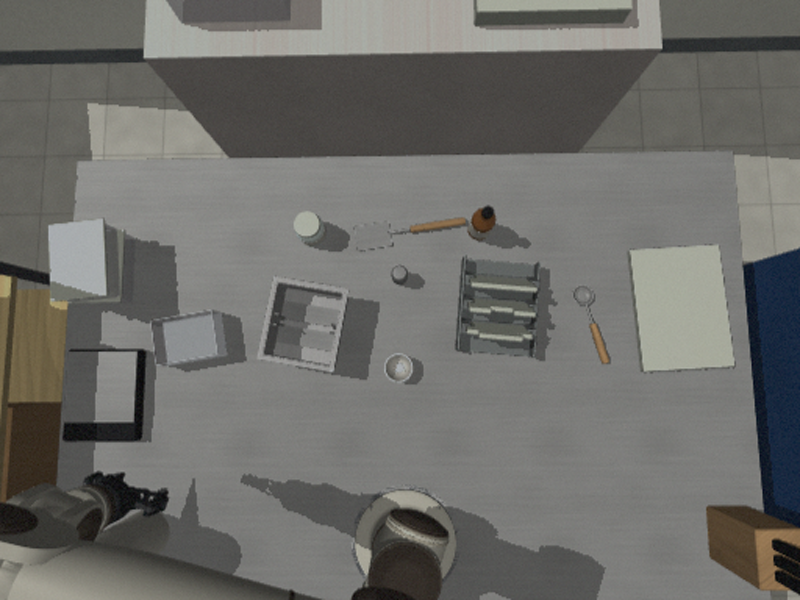

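View pics/side0.png

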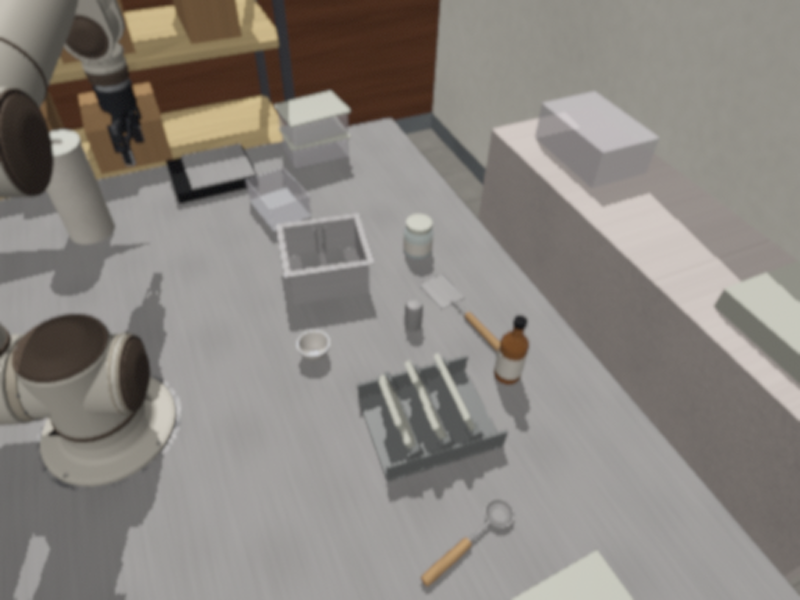

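The top view shows the rack around (500,305) and the pan around (303,325). In the side view the rack is at (430,415) and the pan at (323,255). I'll enlarge both.

```bash
python3 - <<'E'
import cv2,numpy as np
t=cv2.imread("top0.png");s=cv2.imread("side0.png")
def c(im,x,y,w,h): return cv2.resize(im[y:y+h,x:x+w],(400,300),interpolation=cv2.INTER_CUBIC)
# top rack 285..355 x 160..230 ; scale 4.44.. use 80x60*... 
a=c(t,280,158,96,72);b=c(t,155,170,96,72);d=c(s,222,225,112,84);e=c(s,165,130,80,60)
cv2.imwrite("pics/c1.png",cv2.convertScaleAbs(np.vstack([np.hstack([a,b]),np.hstack([d,e])]),alpha=1.4))
E
```

```text
(no output)
```

View pics/c1.png

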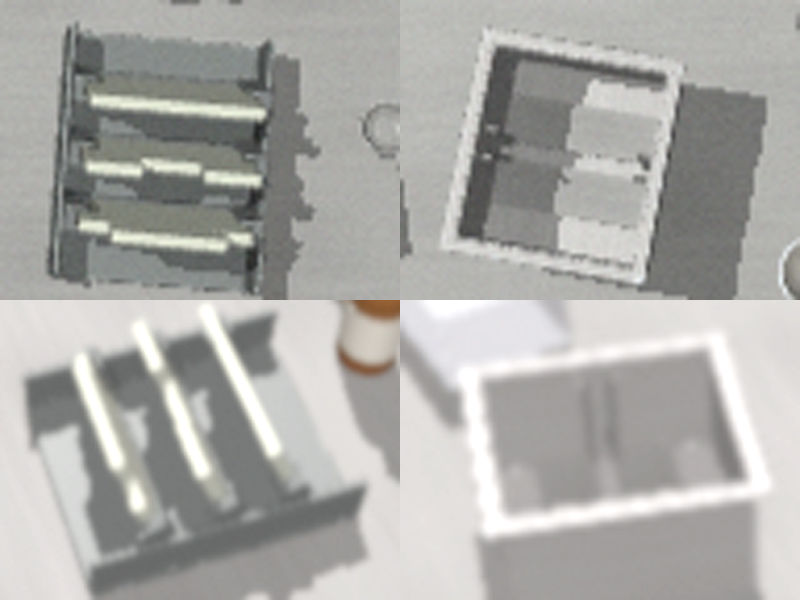

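The crops show the clipped divider in the slot nearest the robot: its middle segment runs from crop (112,237) to (225,245) in the top view, with the shoulders stepped back. The pan flange corners are at about crop (484,28), (684,64), (640,282) and (440,250). The guide tops sit at (490,130/157) and (645,160).

```bash
cat > h.py <<'E'
import numpy as np,cv2
from station import imaging,monitor
from scipy.spatial.transform import Rotation as R
P={n:imaging.camera_params(n) for n in("side","top")}
def ray(n,uv,z):
    uv=np.atleast_2d(uv).astype(float);p=P[n];K=p["K"];E=p["extrinsics"]
    d=np.c_[(uv[:,0]-K[0,2])/K[0,0],-(uv[:,1]-K[1,2])/K[1,1],-np.ones(len(uv))]@E[:3,:3].T
    return E[:3,3]+d*((z-E[2,3])/d[:,2])[:,None]
def proj(n,X):
    p=P[n];E=p["extrinsics"];c=(np.atleast_2d(X)-E[:3,3])@E[:3,:3]
    return np.c_[c[:,0]/-c[:,2],-c[:,1]/-c[:,2]]*p["K"][0,0]+p["K"][:2,2]
E
python3 - <<'E'
from h import *
t=cv2.imread("top0.png");
# divider strips
hsv=cv2.cvtColor(t,cv2.COLOR_BGR2HSV)
roi=np.zeros(t.shape[:2],np.uint8);roi[158:230,290:350]=1
m=((t.min(2)>125)&(roi>0)).astype(np.uint8)
n,l,st,ce=cv2.connectedComponentsWithStats(m)
for i in range(1,n):
    if st[i,4]>15:
        print(st[i],ce[i]); 
        ys,xs=np.where(l==i); r=cv2.minAreaRect(np.c_[xs,ys].astype(np.float32)); print(r)
print(t[205:222:1,318].min(1),t[190:205,318].min(1))
fl=np.array([[484,28],[684,64],[640,282],[440,250]])
uv=np.c_[155+(fl[:,0]-400)/4.1667,170+fl[:,1]/4.1667]-.4
X=ray("top",uv,.1);print(X)
print(X.mean(0),[np.linalg.norm(X[i]-X[i-1]) for i in range(4)])
for z in(.092,):
  g=np.array([[490,130],[490,157],[645,153],[645,163]]);print(ray("top",np.c_[155+(g[:,0]-400)/4.1667,170+g[:,1]/4.1667]-.4,z))
s=np.array([[112,237],[225,245],[80,226],[252,240]]);print("div",ray("top",np.c_[280+s[:,0]/4.1667,158+s[:,1]/4.1667]-.4,.107))
E
```

```text
[298 158  32   9 118] [312.09322034 161.68644068]
((313.46136474609375, 161.7730712890625), (30.8614501953125, 7.590517520904541), 2.862405300140381)
[326 162   9   6  19] [329.42105263 165.31578947]
((330.0, 164.5), (8.0, 5.0), -0.0)
[302 181  42   6 103] [322.27184466 183.13592233]
((322.4896545410156, 183.1241455078125), (41.19055938720703, 2.4913644790649414), 4.763641834259033)
[301 197  13   3  32] [307.15625 197.96875]
((307.0, 198.0), (2.0, 12.0), 90.0)
[314 196  14   4  31] [320.83870968 197.38709677]
((320.51544189453125, 197.37696838378906), (13.271717071533203, 2.1085903644561768), 7.125016689300537)
[329 199  13   4  32] [334.71875 200.25   ]
((335.0205078125, 200.27459716796875), (12.222325325012207, 2.353929281234741), 5.194429397583008)
[299 211   7   3  17] [302.35294118 211.76470588]
((302.0, 212.0), (2.0, 6.0), 90.0)
[307 213  27   5  65] [320.26153846 215.30769231]
((320.02459716796875, 215.22952270507812), (26.16482925415039, 2.444464921951294), 5.194429397583008)
[ 68  72  84  84  84  85  88  84  82 125 149 153  95  66  67  89 101] [ 67  68  87  88  85  81 127 148 153  96  70  67  66  66  66]
[[0.62546228 0.30058838 0.1       ]
 [0.59140418 0.12465051 0.1       ]
 [0.40307903 0.16228192 0.1       ]
 [0.43206632 0.33528267 0.1       ]]
[0.51300295 0.23070087 0.1       ] [np.float64(0.19648331598462948), np.float64(0.1792040429585943), np.float64(0.19204812820444145), np.float64(0.17541243842835788)]
[[0.53624172 0.29568355 0.092     ]
 [0.5125469  0.2952779  0.092     ]
 [0.51454649 0.15951372 0.092     ]
 [0.5058106  0.15947697 0.092     ]]
div [[ 0.48054963 -0.17515201  0.107     ]
 [ 0.4727047  -0.27116705  0.107     ]
 [ 0.49025252 -0.14807705  0.107     ]
 [ 0.4767236  -0.29428093  0.107     ]]
```

```bash
python3 - <<'E'
from h import *
t=cv2.imread("top0.png");s=cv2.imread("side0.png")
# pan flange mask, outer contour
g=t.min(2);x0,y0=160,172
def L(im,p,q,N=60,h=6,side=1):
    "edge along normal: brightest-gradient outer border; returns fitted corner-line pts"
    pass
roi=t[172:245,160:228]
m=(roi.min(2)>118).astype(np.uint8)
n,l,st,ce=cv2.connectedComponentsWithStats(m); i=1+np.argmax(st[1:,4]);print(st[i])
ys,xs=np.where(l==i);r=cv2.minAreaRect(np.c_[xs,ys].astype(np.float32));b=cv2.boxPoints(r)+[160,172]
print(r);X=ray("top",b,.1);print(X.round(4),X.mean(0));
for i in range(4):
    d=X[i]-X[i-1];print(np.linalg.norm(d).round(4),np.degrees(np.arctan2(d[1],d[0])))
# divider
c=ray("top",[[320.1,215.25],[302.35,211.8]],.107)[0];print("top centre",c)
yaw=np.radians(-4.7);yd=np.array([-np.sin(yaw),np.cos(yaw),0]);xd=np.array([np.cos(yaw),np.sin(yaw),0])
e=np.array([c,c+yd*.049,c-yd*.049,c-yd*.075-[0,0,.0235]+xd*.0086]);ps=proj("side",e);print(ps)
big=cv2.resize(s[210:310,215:345],None,fx=6,fy=6,interpolation=cv2.INTER_CUBIC)
for p in ps: cv2.circle(big,tuple(int(v) for v in (p+.5-[215,210])*6),3,(0,0,255),-1)
pt=t[165:245,155:235];pt=cv2.resize(pt,None,fx=7,fy=7,interpolation=cv2.INTER_CUBIC)
for p in b: cv2.circle(pt,tuple(int(v) for v in (p+.5-[155,165])*7),3,(0,0,255),-1)
cv2.imwrite("pics/side1.png",big);cv2.imwrite("pics/pan1.png",cv2.convertScaleAbs(pt,alpha=1.5))
E
```

```text
[   0    0   68   73 3116]
((33.5, 36.0), (72.0, 67.0), 90.0)
[[0.6422 0.3552 0.1   ]
 [0.639  0.1092 0.1   ]
 [0.3788 0.1093 0.1   ]
 [0.381  0.3493 0.1   ]] [0.51026433 0.23075013 0.1       ]
0.2612 1.3037365542466113
0.2461 -90.74162055843072
0.2602 179.97124073609723
0.24 89.48036367769524
top centre [ 0.4772947  -0.22344614  0.107     ]
[[249.15868688 257.04456523]
 [243.49501673 243.23996231]
 [255.17853213 271.71730762]
 [261.27853005 283.55991775]]
```

View pics/side1.png

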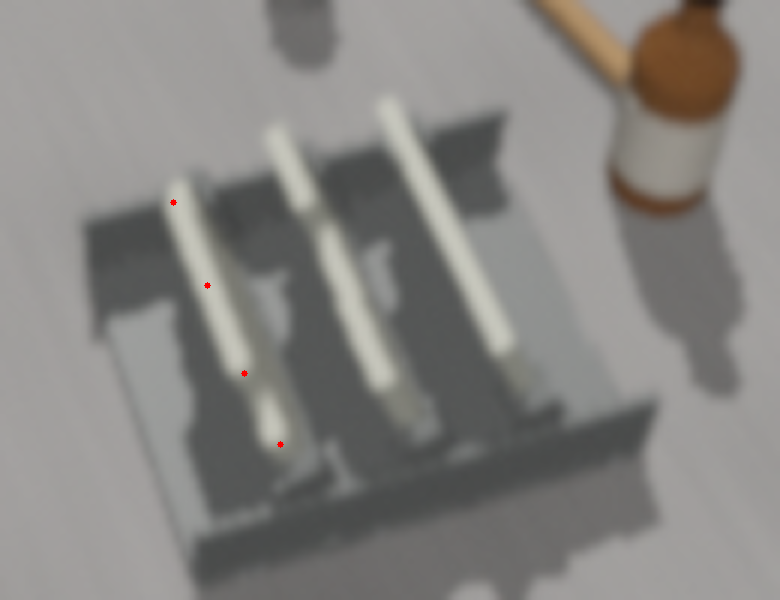

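View pics/pan1.png

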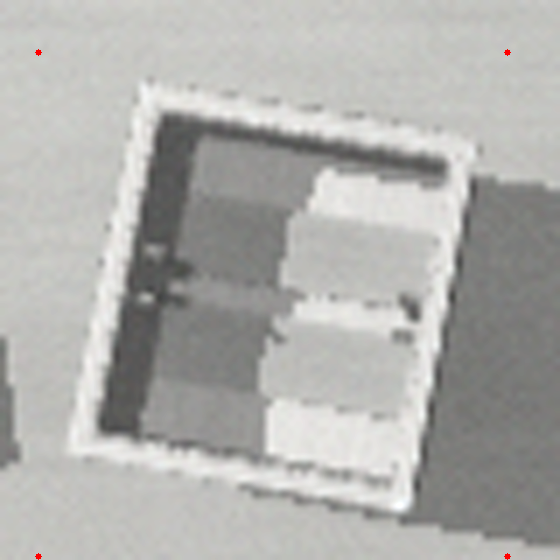

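The side overlay puts my dots about 1 px (~1–2 mm) left and low of the strip, so the estimate is nearly right. In the pan picture the flange corners are at (142,82), (477,148), (407,510) and (70,452). The left guide tops are at (153,250) and (147,300), and the slot floor band runs from (230,294) to (345,310).

```bash
python3 - <<'E'
from h import *
f=lambda p:np.array(p,float)/7+[155,165]-.5
X=ray("top",f([[142,82],[477,148],[407,510],[70,452]]),.1);c=X.mean(0)
for i in range(4):
    d=X[i]-X[i-1];print(np.linalg.norm(d).round(4),np.degrees(np.arctan2(d[1],d[0])))
w=np.radians(-10.7);ux=np.array([np.cos(w),np.sin(w),0]);uy=np.array([-np.sin(w),np.cos(w),0])
print("c",c)
for n,p,z in(("L tops",[[153,250],[147,300]],.092),("slot floor",[[230,285],[230,303],[345,300],[345,318]],.01),("R dark",[[410,305],[402,337]],.05)):
    q=ray("top",f(p),z)-c;print(n,(q@ux).round(4),(q@uy).round(4))
# move: current to above divider
o=monitor.observe();Rc=R.from_rotvec(o["ee_rot"])
yaw=np.radians(-4.7);pz=R.from_euler("z",yaw).apply([-np.sin(.35),0,np.cos(.35)]);px=R.from_euler("z",yaw).apply([np.cos(.35),0,np.sin(.35)])
Z=-pz;Y=px;Rt=R.from_matrix(np.c_[np.cross(Y,Z),Y,Z])
print("rotvec tool deg",np.degrees((Rc.inv()*Rt).as_rotvec()))
a=np.arctan2(Y[1],Y[0]);yd=R.from_euler("z",yaw)
Rv=R.from_matrix(np.c_[np.cross(yd.apply([1,0,0]),[0,0,-1]),yd.apply([1,0,0]),[0,0,-1]])
print("vertical yaw",np.degrees((Rc.inv()*Rv).as_rotvec()),"then",np.degrees((Rv.inv()*Rt).as_rotvec()))
top=np.array([.4785,-.2225,.107]);tg=top+pz*.08
print("target",tg,"tool shift after Rv, cm",Rv.inv().apply(tg-o["tcp_pos"])*100)
E
```

```text
0.1949 -9.971047013120467
0.1793 -101.8944503906333
0.1895 169.16540099186952
0.1763 79.82312299915195
c [0.51287144 0.23012615 0.1       ]
L tops [ 0.013  -0.0131] [0.0686 0.0664]
slot floor [ 0.0055 -0.0043  0.0085 -0.0012] [ 0.0433  0.0413 -0.0212 -0.0231]
R dark [ 0.0102 -0.0073] [-0.063 -0.062]
rotvec tool deg [-17.12594099 -13.12507503  74.48005175]
vertical yaw [-5.52722234e-02  4.27800229e-02  7.52873587e+01] then [-2.00535228e+01  1.59842348e-15  0.00000000e+00]
target [ 0.45116042 -0.22025228  0.18214982] tool shift after Rv, cm [-71.43394891  32.80613922   6.55312565]
```

```bash
python3 -m inch '{"jaw":[3,3,3,3,3,3,3,3,3,3,3],"translation":[[0,0,0],[0,0,0],[0,0,0],[0,0,0],[0,0,0],[0,0,0],[0,0,0],[0,0,0],[0,0,0],[0,0,0],[0,0,0]],"rot":[[0,0,6.84],[0,0,6.84],[0,0,6.84],[0,0,6.84],[0,0,6.84],[0,0,6.84],[0,0,6.84],[0,0,6.84],[0,0,6.84],[0,0,6.84],[0,0,6.84]]}' 30
python3 -m inch '{"jaw":[3,3,3,3,3,3,3,3,3,3,3,3,3,3,3,3,3,3,3,3],"translation":[[-3.57,1.64,0],[-3.57,1.64,0],[-3.57,1.64,0],[-3.57,1.64,0],[-3.57,1.64,0],[-3.57,1.64,0],[-3.57,1.64,0],[-3.57,1.64,0],[-3.57,1.64,0],[-3.57,1.64,0],[-3.57,1.64,0],[-3.57,1.64,0],[-3.57,1.64,0],[-3.57,1.64,0],[-3.57,1.64,0],[-3.57,1.64,0],[-3.57,1.64,0],[-3.57,1.64,0],[-3.57,1.64,0],[-3.57,1.64,0]],"rot":[[0,0,0],[0,0,0],[0,0,0],[0,0,0],[0,0,0],[0,0,0],[0,0,0],[0,0,0],[0,0,0],[0,0,0],[0,0,0],[0,0,0],[0,0,0],[0,0,0],[0,0,0],[0,0,0],[0,0,0],[0,0,0],[0,0,0],[0,0,0]]}'
python3 -m inch '{"jaw":[3,3,3,3],"translation":[[0,0,0],[0,0,0],[0,0,0],[0,0,0]],"rot":[[-5.01,0,0],[-5.01,0,0],[-5.01,0,0],[-5.01,0,0]]}'
cat > togo.py <<'E'
from h import *
import sys
def togo(tg,Rt,say=""):
    o=monitor.observe();Rc=R.from_rotvec(o["ee_rot"])
    print(say,"t",o["time_s"],"pos",o["tcp_pos"].round(4),"shift cm",(Rc.inv().apply(tg-o["tcp_pos"])*100).round(2),"rot deg",np.degrees((Rc.inv()*Rt).as_rotvec()).round(2),"gap",o["finger_gap"],"F",o["wrist_force"].round(1))
def frame(yawdeg,lean):
    q=R.from_euler("z",yawdeg,degrees=True);pz=q.apply([-np.sin(lean),0,np.cos(lean)]);Y=q.apply([np.cos(lean),0,np.sin(lean)]);Z=-pz
    return R.from_matrix(np.c_[np.cross(Y,Z),Y,Z]),pz
E
python3 - <<'E'
from togo import *
Rt,pz=frame(-4.7,.35);togo(np.array([.4785,-.2225,.107])+pz*.05,Rt)
E
```

```text
time_s: 1.02
tcp_pos: [0.1827, 0.5186, 0.2478]
ee_rot: [2.316, 2.122, -0.001]
wrist_force: [-0.3, -0.5, -0.4]
finger_gap: 0.353
gripper_force: 0.0
time_s: 2.68
tcp_pos: [0.4519, -0.2217, 0.248]
ee_rot: [-2.31, -2.129, -0.0]
wrist_force: [1.1, 0.6, 0.7]
finger_gap: 0.354
gripper_force: 0.0
time_s: 3.02
tcp_pos: [0.4521, -0.22, 0.2475]
ee_rot: [2.105, 1.94, 0.346]
wrist_force: [-0.4, -0.7, 0.6]
finger_gap: 0.353
gripper_force: 0.0
 t 3.0167 pos [ 0.4521 -0.22    0.2475] shift cm [-0.04 -2.34  9.1 ] rot deg [ 0.12 -0.04  0.02] gap 0.35321160319375855 F [-0.4 -0.7  0.6]
```

```bash
python3 -m inch '{"jaw":[3,3,3,3,3,3],"translation":[[0,-2.34,0],[0,0,2.5],[0,0,2.5],[0,0,2.5],[0,0,1.6],[0,0,0]],"rot":[[0,0,0],[0,0,0],[0,0,0],[0,0,0],[0,0,0],[0,0,0]]}'
python3 - <<'E'
from togo import *
Rt,pz=frame(-4.7,.35);togo(np.array([.4785,-.2225,.107])-pz*.022,Rt)
s=imaging.camera("side")[:,:,::-1];t=imaging.camera("top")[:,:,::-1]
o=monitor.observe();q=o["tcp_pos"]+R.from_rotvec(o["ee_rot"]).apply([[0,0,.017],[0,0,.05]]) 
b=cv2.resize(s[190:310,215:345],None,fx=4,fy=4,interpolation=cv2.INTER_CUBIC)
for p in proj("side",q): cv2.circle(b,tuple(int(v) for v in (p+.5-[215,190])*4),2,(0,0,255),-1)
a=cv2.resize(t[150:240,285:355],None,fx=4,fy=4,interpolation=cv2.INTER_CUBIC);a=cv2.copyMakeBorder(a,0,480-360,0,0,cv2.BORDER_CONSTANT)
cv2.imwrite("pics/near.png",np.hstack([b,a]))
E
```

```text
time_s: 3.52
tcp_pos: [0.4599, -0.2194, 0.1505]
ee_rot: [2.111, 1.945, 0.341]
wrist_force: [-0.4, -0.1, -0.6]
finger_gap: 0.351
gripper_force: 0.0
 t 3.5167 pos [ 0.4599 -0.2194  0.1505] shift cm [-0.18  0.31  6.93] rot deg [-0.32 -0.15  0.01] gap 0.3510208298041051 F [-0.4 -0.1 -0.6]
```

View pics/near.png

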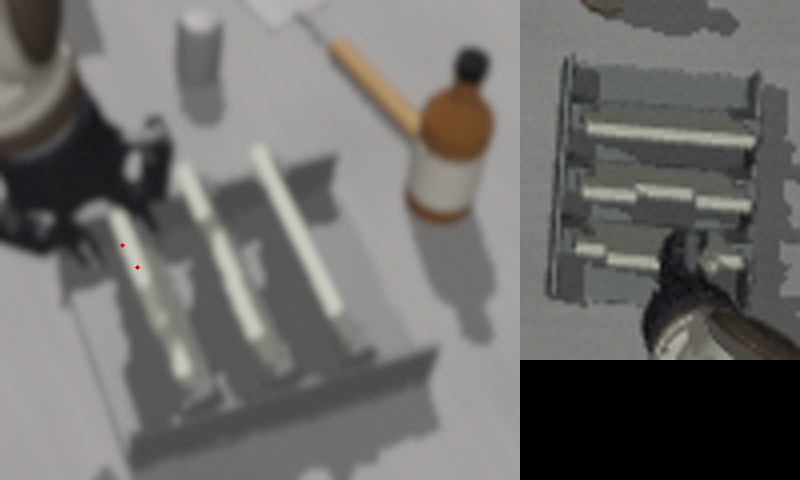

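The fingers straddle the clipped divider's top edge: tips at about (80,245) and (140,215), plate top at (120,225). I'll descend and grip.

```bash
python3 -m inch '{"jaw":[3,3,3,3,3],"translation":[[-0.15,0.3,1.5],[0,0,1.5],[0,0,1.5],[0,0,1.5],[0,0,0.9]],"rot":[[0,0,0],[0,0,0],[0,0,0],[0,0,0],[0,0,0]]}'
python3 -m inch '{"jaw":[1.8,1.2,0.8,0.6,0.4,0.4,0.4,0.4],"translation":[[0,0,0],[0,0,0],[0,0,0],[0,0,0],[0,0,0],[0,0,0],[0,0,0],[0,0,0]],"rot":[[0,0,0],[0,0,0],[0,0,0],[0,0,0],[0,0,0],[0,0,0],[0,0,0],[0,0,0]]}' 30
python3 - <<'E'
from togo import *
Rt,pz=frame(-4.7,.35);togo(np.array([.4785,-.2225,.107])-pz*.022,Rt)
E
```

```text
time_s: 4.03
tcp_pos: [0.4876, -0.2241, 0.0912]
ee_rot: [2.106, 1.941, 0.343]
wrist_force: [-0.1, 1.5, -0.4]
finger_gap: 0.353
gripper_force: 0.0
time_s: 4.7
tcp_pos: [0.4859, -0.2238, 0.0908]
ee_rot: [2.109, 1.942, 0.341]
wrist_force: [-6.0, 0.5, -3.3]
finger_gap: 0.118
gripper_force: 29.8
 t 4.7 pos [ 0.4859 -0.2238  0.0908] shift cm [ 0.07 -0.15  0.42] rot deg [-0.16 -0.02 -0.02] gap 0.11788497549757981 F [-6.   0.5 -3.3]
```

```bash
python3 -m inch '{"jaw":[0.3,0.3,0.3,0.3],"translation":[[0,-0.08,0],[0,0,0],[0,0,-0.5],[0,0,-0.8]],"rot":[[0,0,0],[0,0,0],[0,0,0],[0,0,0]]}' 50
python3 -m inch '{"jaw":[0.3,0.3,0.3,0.3,0.3,0.3,0.3,0.3],"translation":[[0,0,-1.2],[0,0,-1.2],[0,0,-1.2],[0,0,-1.2],[0,0,-1.2],[0,0,-1.2],[0,0,-1.2],[0,0,0]],"rot":[[0,0,0],[0,0,0],[0,0,0],[0,0,0],[0,0,0],[0,0,0],[0,0,0],[0,0,0]]}'
python3 - <<'E'
from togo import *
s=imaging.camera("side")[:,:,::-1]
cv2.imwrite("pics/pull.png",cv2.resize(s[100:310,160:400],(640,560),interpolation=cv2.INTER_CUBIC))
E
```

```text
time_s: 5.03
tcp_pos: [0.4814, -0.2232, 0.1027]
ee_rot: [2.107, 1.943, 0.343]
wrist_force: [-2.9, 0.1, -5.4]
finger_gap: 0.111
gripper_force: 52.5
time_s: 5.7
tcp_pos: [0.4539, -0.2217, 0.1857]
ee_rot: [2.102, 1.939, 0.345]
wrist_force: [0.2, -0.0, -0.6]
finger_gap: 0.107
gripper_force: 52.9
```

View pics/pull.png

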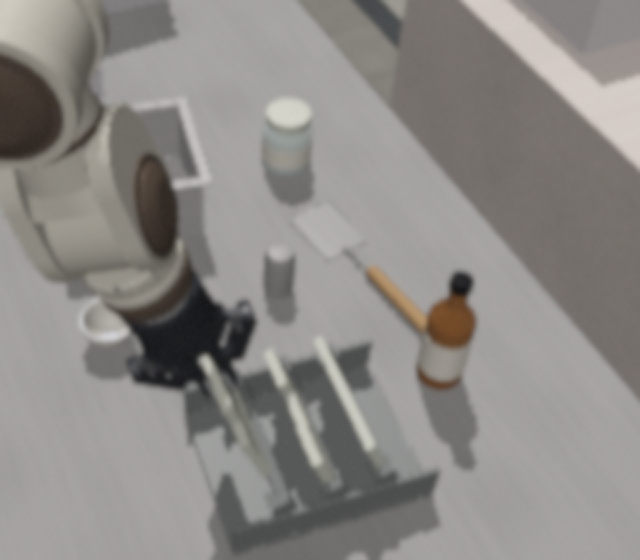

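The divider is out of its slot and held in the jaws at (215,370); the other two are still in the rack. Next I stand it upright, turn it and lift it.

```bash
python3 -m inch '{"jaw":[0.3,0.3,0.3,0.3,0.3,0.3,0.3,0.3],"translation":[[0,0,-2],[0,0,-2],[0,0,-2],[0,0,0],[0,0,0],[0,0,0],[0,0,0],[0,0,0]],"rot":[[0,0,0],[0,0,0],[0,0,0],[5,0,0],[5,0,0],[5,0,0],[5,0,0],[0,0,6]]}'
python3 - <<'E'
from togo import *
Rt,pz=frame(-10.7,0);togo(np.array([.513,.230,.22]),Rt)
E
```

```text
time_s: 6.42
tcp_pos: [0.4343, -0.2195, 0.2354]
ee_rot: [-2.41, -2.004, 0.008]
wrist_force: [0.2, 1.0, -1.8]
finger_gap: 0.106
gripper_force: 53.0
 t 6.4167 pos [ 0.4343 -0.2195  0.2354] shift cm [45.64 -0.44  1.58] rot deg [-0.5  -0.05  0.19] gap 0.10646717964879404 F [ 0.2  1.  -1.8]
```

```bash
python3 -m inch '{"jaw":[0.3,0.3,0.3,0.3,0.3,0.3,0.3,0.3,0.3,0.3,0.3,0.3,0.3,0.3,0.3,0.3,0.3,0.3,0.3,0.3],"translation":[[1.6,0,0],[2.5,0,0],[2.5,0,0],[2.5,0,0],[2.5,0,0],[2.5,0,0],[2.5,0,0],[2.5,0,0],[2.5,0,0],[2.5,0,0],[2.5,0,0],[2.5,0,0],[2.5,0,0],[2.5,0,0],[2.5,0,0],[2.5,0,0],[2.5,0,0],[2.5,0,0],[1.5,-0.4,0],[0,0,0]],"rot":[[-0.5,0,0],[0,0,0],[0,0,0],[0,0,0],[0,0,0],[0,0,0],[0,0,0],[0,0,0],[0,0,0],[0,0,0],[0,0,0],[0,0,0],[0,0,0],[0,0,0],[0,0,0],[0,0,0],[0,0,0],[0,0,0],[0,0,0],[0,0,0]]}'
python3 -m inch '{"jaw":[0.3,0.3,0.3,0.3],"translation":[[0,0,1.5],[0,0,1.5],[0,0,0.8],[0,0,0]],"rot":[[0,0,0],[0,0,0],[0,0,0],[0,0,0]]}'
python3 - <<'E'
from togo import *
Rt,pz=frame(-10.7,0);togo(np.array([.513,.230,.197]),Rt)
s=imaging.camera("side")[:,:,::-1];t=imaging.camera("top")[:,:,::-1]
cv2.imwrite("side5.png",s);cv2.imwrite("top5.png",t)
a=cv2.resize(s[110:210,150:250],(400,400),interpolation=cv2.INTER_CUBIC);b=cv2.resize(t[165:245,155:235],(400,400),interpolation=cv2.INTER_CUBIC)
cv2.imwrite("pics/pan5.png",cv2.convertScaleAbs(np.hstack([a,b]),alpha=1.4))
E
```

```text
time_s: 8.08
tcp_pos: [0.5131, 0.2321, 0.2367]
ee_rot: [2.411, 2.005, 0.008]
wrist_force: [1.2, -0.4, -0.8]
finger_gap: 0.109
gripper_force: 52.9
time_s: 8.42
tcp_pos: [0.5129, 0.2286, 0.1978]
ee_rot: [2.413, 2.001, 0.004]
wrist_force: [0.2, 0.3, -1.4]
finger_gap: 0.111
gripper_force: 52.9
 t 8.4167 pos [0.5129 0.2286 0.1978] shift cm [ 0.14 -0.02  0.08] rot deg [0.38 0.11 0.03] gap 0.11121174738137345 F [ 0.2  0.3 -1.4]
```

View pics/pan5.png

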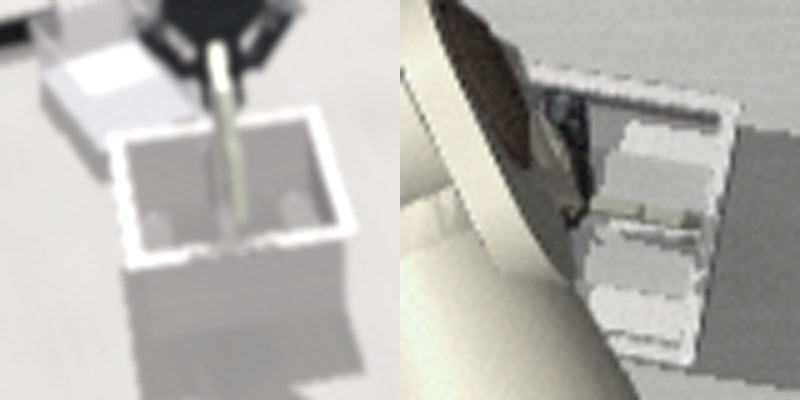

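The divider hovers upright above the pan, with its near end at side-crop (240,215) and the near-end shoulder at top-crop (655–690,215). I'll locate that end using its yellow tint.

```bash
python3 - <<'E'
from togo import *
o=monitor.observe();Rc=R.from_rotvec(o["ee_rot"]);tcp=o["tcp_pos"]
w=np.radians(-10.7);ux=np.array([np.cos(w),np.sin(w),0]);uy=np.array([-np.sin(w),np.cos(w),0]);c=np.array([.513,.230,0])
s=cv2.imread("side5.png").astype(int);t=cv2.imread("top5.png").astype(int)
def P_(x,y,z): return tcp+ux*x+uy*y+np.array([0,0,z])
# predicted: TCP 17.5mm below top edge, centred
print("pred top: shoulder end", proj("top",[P_(0,-.075,-.0075),P_(0,-.049,-.0075),P_(0,-.049,.0175)]))
print("pred side: top edge end, shoulder in/out, bottom",proj("side",[P_(0,-.049,.0175),P_(0,-.049,-.0075),P_(0,-.075,-.0075),P_(0,-.075,-.0775),P_(.005,-.075,-.0775)]))
Y=t[...,2]-t[...,0]
print("top Y r-b rows203-214, cols 190-218");print(Y[203:215,190:219])
print("grey");print(t[203:222,196:219,1])
Y=s[...,2]-s[...,0];print("side");print(Y[128:172:2,200:216])
E
```

```text
pred top: shoulder end [[210.66949738 208.468867  ]
 [203.06203334 207.11193712]
 [201.82749906 206.54681596]]
pred side: top edge end, shoulder in/out, bottom [[206.67861256 137.7858952 ]
 [207.20593926 143.8804383 ]
 [208.43541631 148.89244986]
 [209.80155617 165.05294118]
 [211.27853874 164.84141441]]
top Y r-b rows203-214, cols 190-218
[[ 5 -3  2  3  2  0  1  0  2  2  1  3  2  1  2  0  1  1  2  2  1  3  4  1
   3  2  2  2  4]
 [ 5 -1 -5  4  7  3  4  6  5  1  0  2  3  2  1  3  1  3  2  2  2  1  4  1
   1  0  1  3  1]
 [ 4  4  1  7  7  6  5  8  5  5  6  6  5  2  1  4 -1  2  2  3  2  2  1  1
   0  2  3  2  3]
 [ 6  2  0  4  7  7  7  6  7  8  7  6  7  2  5  6  5  3  4  2  3  3  1  4
   2  4  2  3  0]
 [ 5  0 -1  6  4  4  4  6  5  8  7  5  5  5  5  7  6  5  6  5  6  5  3  1
   2  1  3  2  1]
 [-2  2  1  0  4  3  5  4  4  5  5  4  5  6  8  5  4  5  5  6  5  7  3  1
   2  1  4  2  2]
 [ 1  0  3  3  1  2  2  2  1  5  5  1  3  3  4  4  5  6  7  7  7  6  5  3
   1 -1 -1  2  1]
 [ 2  0  0  2  3  0  3  0  3  2  4  3  2  2  1  2  2  1  2  7  4  5  6  5
   2 -1  2  0  2]
 [ 0  1  3  0  0  2  4
[... 2623 characters left out ...]
 6  7  8  8  8  6  4  3  3  3  3  3]
 [ 4  3  3  4  5  6  7  9  8  7  5  4  3  3  3  3]
 [ 3  3  3  3  5  5  7  8  8  8  6  4  3  3  3  3]
 [ 3  2  3  3  3  5  6  9  9  7  6  4  3  3  2  3]
 [ 3  3  2  2  2  4  6  8  9  8  7  5  2  2  3  4]
 [ 4  2  2  3  3  4  6  6  8  9  8  5  3  4  3  3]
 [ 3  2  3  3  3  3  5  6  8  8  8  5  4  3  4  2]
 [ 3  3  2  3  2  3  4  7  8  9  7  6  4  3  2  4]
 [ 3  3  3  3  3  3  3  5  8  8  7  6  4  3  3  3]
 [ 3  3  2  3  2  3  3  5  7  8  8  7  4  3  2  3]
 [ 2  3  3  3  3  3  3  4  5  7  8  6  3  3  3  3]
 [ 3  3  2  2  3  3  2  4  4  4  4  3  3  2  3  3]
 [ 3  3  3  3  3  2  3  3  3  3  3  3  2  3  3  2]
 [ 3  3  3  2  4  3  4  3  3  3  3  3  3  4  4  4]]
```

```bash
python3 - <<'E'
from togo import *
g=cv2.cvtColor(cv2.imread("top0.png"),cv2.COLOR_BGR2GRAY).astype(float)
f=lambda p:np.array(p,float)/7+[155,165]-.5
C=f([[142,82],[477,148],[407,510],[70,452]]);cen=C.mean(0)
from scipy.ndimage import map_coordinates as mc
lines=[]
for i in range(4):
    a,b=C[i],C[(i+1)%4];d=(b-a)/np.linalg.norm(b-a);n=np.array([d[1],-d[0]]);n*=np.sign(n@(a-cen))
    k=np.arange(-1.5,5,.1);pts=[]   # from inside flange outward; strongest drop
    prof=[]
    for u in np.linspace(.1,.9,60):
        p=a+(b-a)*u; kk=np.arange(-2,3.01,.1); v=mc(g,[(p[1]+kk*n[1]),(p[0]+kk*n[0])],order=1); prof.append(v)
    v=np.mean(prof,0);gr=np.gradient(v);j=np.argmin(gr);sh=kk[j];print(i,"shift px",sh.round(2),v[::8].round())
    lines.append((a+n*sh,d))
q=[]
for i in range(4):
    (a,d),(b,e)=lines[i-1],lines[i];s=np.linalg.solve(np.c_[d,-e],b-a);q.append(a+d*s[0])
X=ray("top",q,.1);c=X.mean(0);print(c)
for i in range(4):
    d=X[i]-X[i-1];print(np.linalg.norm(d).round(4),np.degrees(np.arctan2(d[1],d[0])).round(2))
o=monitor.observe()
w=np.radians(-10.7);ux=np.array([np.cos(w),np.sin(w),0]);uy=np.array([-np.sin(w),np.cos(w),0])
sh=ray("top",[[210.8,208.3]],o["tcp_pos"][2]-.0075)[0]-c
print("tcp in pan",(o["tcp_pos"]-c)@ux,(o["tcp_pos"]-c)@uy,"shoulder end",sh@ux,sh@uy, np.degrees(R.from_rotvec(o["ee_rot"]).as_matrix()))
L=ray("top",f([[153,250],[147,300]]),.092)-c;print("L tops",L@ux,L@uy)
E
```

```text
0 shift px 0.5 [141. 150. 147. 138. 129. 131. 132.]
1 shift px 0.1 [150. 149. 134.  86.  76.  82.  82.]
2 shift px 0.2 [144. 150. 147. 126. 116. 122. 127.]
3 shift px 0.3 [143. 151. 153. 140. 130. 130. 130.]
[0.51349634 0.230386   0.1       ]
0.1974 -9.97
0.1808 -101.9
0.192 169.16
0.1778 79.82
tcp in pan 0.0002926682759942477 -0.0014364194974438 shoulder end 0.0009242892091997044 -0.07675934812555918 [[ 1.06148570e+01  5.63016022e+01  5.10643023e-01]
 [ 5.63039171e+01 -1.06143356e+01 -1.05603628e-01]
 [-9.17200200e-03  5.21367719e-01 -5.72934066e+01]]
L tops [ 0.01242891 -0.01370543] [0.06825187 0.06605038]
```

```bash
python3 -m inch '{"jaw":[0.3,0.3,0.3,0.3,0.3,0.3],"translation":[[0.17,-0.06,0],[0,0,1],[0,0,1],[0,0,0.5],[0,0,0.5],[0,0,0]],"rot":[[0.4,0.1,0],[0,0,0],[0,0,0],[0,0,0],[0,0,0],[0,0,0]]}'
python3 -m inch '{"jaw":[0.3,0.3,0.3],"translation":[[0,0,0.3],[0,0,0.3],[0,0,0]],"rot":[[0,0,0],[0,0,0],[0,0,0]]}'
python3 -m inch '{"jaw":[0.3,0.3,0.3],"translation":[[0,0,0.4],[0,0,0.4],[0,0,0]],"rot":[[0,0,0],[0,0,0],[0,0,0]]}'
```

```text
time_s: 9.02
tcp_pos: [0.5128, 0.2309, 0.1686]
ee_rot: [2.418, 2.006, 0.002]
wrist_force: [0.0, -0.1, -0.3]
finger_gap: 0.11
gripper_force: 53.0
time_s: 9.27
tcp_pos: [0.5133, 0.2311, 0.1637]
ee_rot: [2.418, 2.005, 0.004]
wrist_force: [0.0, -0.2, -0.4]
finger_gap: 0.11
gripper_force: 53.0
time_s: 9.52
tcp_pos: [0.5132, 0.2311, 0.1553]
ee_rot: [2.418, 2.005, 0.003]
wrist_force: [-0.1, 0.2, -1.0]
finger_gap: 0.106
gripper_force: 53.0
```

```bash
python3 -m inch '{"jaw":[0.3,0.3,0.3],"translation":[[0,0,0.4],[0,0,0.4],[0,0,0]],"rot":[[0,0,0],[0,0,0],[0,0,0]]}'
python3 -m inch '{"jaw":[0.3,0.3,0.3],"translation":[[0,0,0.4],[0,0,0.4],[0,0,0]],"rot":[[0,0,0],[0,0,0],[0,0,0]]}'
python3 -m inch '{"jaw":[0.3,0.3,0.3],"translation":[[0,0,0.4],[0,0,0.4],[0,0,0]],"rot":[[0,0,0],[0,0,0],[0,0,0]]}'
```

```text
time_s: 9.77
tcp_pos: [0.5132, 0.2311, 0.1472]
ee_rot: [2.418, 2.005, 0.003]
wrist_force: [0.0, -0.1, -0.5]
finger_gap: 0.113
gripper_force: 53.0
time_s: 10.02
tcp_pos: [0.5131, 0.2311, 0.1392]
ee_rot: [2.418, 2.005, 0.003]
wrist_force: [-0.4, -0.1, -1.2]
finger_gap: 0.107
gripper_force: 53.0
time_s: 10.27
tcp_pos: [0.5132, 0.2311, 0.1312]
ee_rot: [2.418, 2.005, 0.003]
wrist_force: [0.4, 0.4, -1.1]
finger_gap: 0.112
gripper_force: 52.9
```

```bash
python3 -m inch '{"jaw":[0.3,0.3,0.3],"translation":[[0,0,0.4],[0,0,0.4],[0,0,0]],"rot":[[0,0,0],[0,0,0],[0,0,0]]}'
python3 -m inch '{"jaw":[0.3,0.3,0.3],"translation":[[0,0,0.4],[0,0,0.3],[0,0,0]],"rot":[[0,0,0],[0,0,0],[0,0,0]]}'
python3 -m inch '{"jaw":[0.3,0.3,0.3],"translation":[[0,0,0.4],[0,0,0.3],[0,0,0]],"rot":[[0,0,0],[0,0,0],[0,0,0]]}'
```

```text
time_s: 10.52
tcp_pos: [0.5132, 0.2311, 0.1232]
ee_rot: [2.418, 2.005, 0.003]
wrist_force: [-0.0, 0.2, -1.0]
finger_gap: 0.111
gripper_force: 52.9
time_s: 10.77
tcp_pos: [0.5129, 0.2314, 0.1166]
ee_rot: [-2.417, -2.006, -0.003]
wrist_force: [-4.4, 2.0, -0.2]
finger_gap: 0.109
gripper_force: 53.0
time_s: 11.02
tcp_pos: [0.5127, 0.2315, 0.1098]
ee_rot: [-2.417, -2.006, -0.003]
wrist_force: [-6.5, 2.9, 1.9]
finger_gap: 0.107
gripper_force: 53.1
```

```bash
python3 -m inch '{"jaw":[0.3,0.3,0.3],"translation":[[0,0,0.4],[0,0,0.4],[0,0,0]],"rot":[[0,0,0],[0,0,0],[0,0,0]]}'
python3 -m inch '{"jaw":[0.3,0.3,0.3],"translation":[[0,0,0.4],[0,0,0.3],[0,0,0]],"rot":[[0,0,0],[0,0,0],[0,0,0]]}'
python3 -m inch '{"jaw":[0.3,0.3,0.3],"translation":[[0,0,0.3],[0,0,0.2],[0,0,0]],"rot":[[0,0,0],[0,0,0],[0,0,0]]}'
python3 -m inch '{"jaw":[0.3,0.3,0.3],"translation":[[0,0,0.2],[0,0,0.1],[0,0,0]],"rot":[[0,0,0],[0,0,0],[0,0,0]]}'
```

```text
time_s: 11.27
tcp_pos: [0.5124, 0.2315, 0.1013]
ee_rot: [-2.417, -2.006, -0.002]
wrist_force: [-5.8, 3.4, -1.7]
finger_gap: 0.107
gripper_force: 52.9
time_s: 11.52
tcp_pos: [0.5124, 0.2314, 0.0943]
ee_rot: [-2.417, -2.006, -0.001]
wrist_force: [-4.6, 3.6, -1.7]
finger_gap: 0.108
gripper_force: 52.7
time_s: 11.77
tcp_pos: [0.5125, 0.2314, 0.0895]
ee_rot: [-2.417, -2.006, -0.002]
wrist_force: [-7.0, 1.9, -0.7]
finger_gap: 0.111
gripper_force: 53.0
time_s: 12.02
tcp_pos: [0.5125, 0.2314, 0.0867]
ee_rot: [-2.417, -2.006, -0.002]
wrist_force: [-6.5, 1.5, 1.5]
finger_gap: 0.106
gripper_force: 53.2
```

```bash
python3 -m inch '{"jaw":[0.3,0.3,0.3],"translation":[[0,0,0.15],[0,0,0.1],[0,0,0]],"rot":[[0,0,0],[0,0,0],[0,0,0]]}'
python3 -m inch '{"jaw":[0.3,0.3,0.3],"translation":[[0,0,0.1],[0,0,0.1],[0,0,0]],"rot":[[0,0,0],[0,0,0],[0,0,0]]}'
python3 -m inch '{"jaw":[0.3,0.3,0.3],"translation":[[0,0,0.1],[0,0,0.1],[0,0,0]],"rot":[[0,0,0],[0,0,0],[0,0,0]]}'
```

```text
time_s: 12.27
tcp_pos: [0.5125, 0.2315, 0.0843]
ee_rot: [-2.417, -2.006, -0.002]
wrist_force: [-7.1, 1.5, 2.4]
finger_gap: 0.112
gripper_force: 53.2
time_s: 12.52
tcp_pos: [0.5126, 0.2315, 0.0823]
ee_rot: [-2.417, -2.006, -0.002]
wrist_force: [-6.6, 1.5, 2.1]
finger_gap: 0.109
gripper_force: 53.3
time_s: 12.77
tcp_pos: [0.5127, 0.2314, 0.0818]
ee_rot: [-2.417, -2.006, -0.004]
wrist_force: [-10.3, 0.4, 13.4]
finger_gap: 0.109
gripper_force: 54.9
```

```bash
python3 -m inch '{"jaw":[0.3,0.3,0.3],"translation":[[0,0,0.1],[0,0,0],[0,0,0]],"rot":[[0,0,0],[0,0,0],[0,0,0]]}'
python3 -m inch '{"jaw":[1,1.5,2,2.5,3,3,3,3],"translation":[[0,0,0],[0,0,0],[0,0,0],[0,0,0],[0,0,0],[0,0,0],[0,0,0],[0,0,0]],"rot":[[0,0,0],[0,0,0],[0,0,0],[0,0,0],[0,0,0],[0,0,0],[0,0,0],[0,0,0]]}'
python3 -m inch '{"jaw":[3,3,3,3,3,3,3,3,3,3],"translation":[[0,0,-0.5],[0,0,-1],[0,0,-1.5],[0,0,-2],[0,0,-2],[0,0,-3],[0,0,-3],[0,0,-3],[0,0,-3],[0,0,0]],"rot":[[0,0,0],[0,0,0],[0,0,0],[0,0,0],[0,0,0],[0,0,0],[0,0,0],[0,0,0],[0,0,0],[0,0,0]]}'
python3 - <<'E'
from togo import *
s=imaging.camera("side")[:,:,::-1];t=imaging.camera("top")[:,:,::-1]
a=cv2.resize(s[110:210,150:250],(400,400),interpolation=cv2.INTER_CUBIC);b=cv2.resize(t[165:245,155:235],(400,400),interpolation=cv2.INTER_CUBIC)
cv2.imwrite("pics/fin.png",cv2.convertScaleAbs(np.hstack([a,b]),alpha=1.4))
E
```

```text
time_s: 13.02
tcp_pos: [0.5128, 0.2314, 0.0818]
ee_rot: [-2.418, -2.006, -0.005]
wrist_force: [-12.8, -1.3, 18.4]
finger_gap: 0.112
gripper_force: 56.0
time_s: 13.68
tcp_pos: [0.5137, 0.2312, 0.0795]
ee_rot: [2.418, 2.005, 0.004]
wrist_force: [0.1, -0.5, -0.7]
finger_gap: 0.353
gripper_force: 0.0
time_s: 14.52
tcp_pos: [0.514, 0.2314, 0.2771]
ee_rot: [2.416, 2.004, 0.018]
wrist_force: [1.1, 0.8, 1.0]
finger_gap: 0.35
gripper_force: 0.0
```

View pics/fin.png

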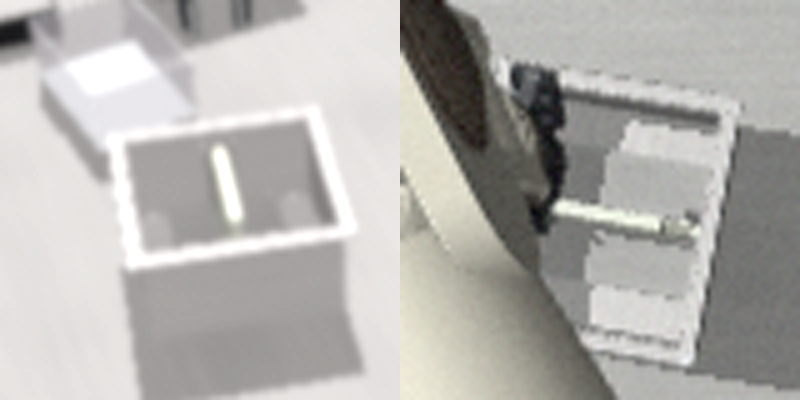

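The divider stands in the guides with its top edge at side-crop (218,147) to (235,222), and the gripper is clear. One check of the top-edge height before I hand in.

```bash
python3 - <<'E'
from togo import *
c=np.array([.5135,.2304,.1]);w=np.radians(-10.7);uy=np.array([-np.sin(w),np.cos(w),0])
for z in(.1,.105): print(z,proj("side",[c+uy*.049+[0,0,z-.1],c-uy*.049+[0,0,z-.1]]))
s=imaging.camera("side").astype(int);Y=s.sum(2)
for r in list(range(143,151))+list(range(161,171)): print(r,Y[r,200:213])
E
```

```text
0.1 [[204.68286329 146.94115871]
 [208.88412139 164.73733321]]
0.105 [[204.58213439 145.86334995]
 [208.7901514  163.65539525]]
143 [433 415 400 390 381 381 376 367 362 356 352 350 351]
144 [371 361 354 352 352 349 348 352 358 352 346 346 346]
145 [361 354 349 360 375 370 348 348 355 349 344 347 346]
146 [364 357 360 407 451 442 384 345 345 348 348 346 348]
147 [356 350 378 470 534 527 448 361 337 346 347 346 346]
148 [345 339 389 501 579 579 502 395 343 346 347 349 349]
149 [338 330 377 496 586 601 544 427 351 346 349 349 346]
150 [337 324 357 472 572 607 570 459 361 343 346 346 346]
161 [340 335 325 311 319 385 506 595 608 553 441 357 339]
162 [338 332 325 317 318 364 479 583 613 573 470 367 339]
163 [334 333 330 329 323 347 446 551 596 572 477 376 341]
164 [333 331 331 331 327 333 402 497 548 530 455 374 339]
165 [330 329 331 330 327 326 359 425 469 458 408 354 336]
166 [330 330 331 330 329 322 334 372 403 404 376 347 335]
167 [328 328 329 328 328 323 329 349 381 387 374 352 343]
168 [331 328 328 331 332 332 339 360 387 403 399 389 392]
169 [335 334 339 348 362 379 396 413 433 454 458 462 476]
170 [387 386 395 421 442 459 482 492 503 515 519 529 547]
```

```bash
python3 -c "
from station import ticket;print(ticket.job_done())"
```

```text
the job is handed in; nothing more can be done
None
```

I handed the job in after about 15 s of the 58 s allowed. The clipped divider stands released in the pan guides with its top edge level with the rim, as measured in the side view. I last saw the other two dividers in their slots just after the pull-out, and no verdict came back.

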